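# Cull the snapped chocolate bars and refill the display tray

### The arm

A 6-joint arm with a two-finger parallel gripper is mounted at the origin on the work surface. World frame = base frame: x ahead of the robot, y to its left, z up, the work surface at z = 0. Lengths are in m, angles in rad, forces in N, time in s.
With the tool pointing down it reaches from about 0.375 to 0.9 m from the base axis. Payload 3.1 kg.
Tool frame: the origin (TCP) lies on the centre line of the jaws, within the pads' length; the fingertips stand 19 mm ahead of it and the grasp point (between the pads) is the TCP; z points along the fingers, y is the line along which they close (so a half turn about z gives the same grasp; the last joint's range is limited). The gripper opens to 85 mm and grips with 20 to 120 N. Pads are 22 mm wide; open, the fingers measure 114 mm over their backs; the gripper's body (76 mm by 85 mm) begins 54 mm behind the grasp point. The pads swing forward as they close: fully open they stand 13 mm farther back than shut.
Start: joints at [-1.286, 0.527, 1.433, -0, 1.181, -0.178], TCP at [0.28, -0.559, 0.25] pointing down, gripper open.
Joint ranges: [-3.08, 3.08], [-0.75, 2.2], [0.22, 2.44], [-1.43, 4.57], [0, 2.65], [-2.85, 2.85]. Speed limits (rad/s): [2.79, 2.79, 3.14, 3.14, 3.14, 3.14].

### API

Orientations are given as a unit quaternion [x, y, z, w].
In Python, from station import manip gives the robot as it stands.
- The arm moves only by the tool servo_tool, never from a script. Its argument "rows" is a list that holds one entry, the list of rows, each a list of 7 numbers: the turn, a rotation vector about the tool's x, y, z in degrees, then the shift along the tool's x, y, z in m, then the gripper command: -1 is shut, 1 is fully open, values between are in proportion. In form: [[[wx, wy, wz, tx, ty, tz, jaw], ...]]. A call has 1 to 8 rows; each row shifts and turns the commanded pose from where the row before left it, along the tool's axes as they then stand; what a row does not reach is not made up. A row lasts 1/12 s, in which the tool goes at most 41.7 mm and 7.16 degrees, less where a joint would pass 70% of its speed; a pose out of reach is approached as far as the arm can. A call is refused whole if a number of a shift passes 0.0417 or a number of a turn 7.16, either way. A call with a gripper value outside its range is refused whole. The fingers move at their own pace and stop on an object; "squeeze" is the grip in N (left out, the last holds). Time passes only in rows, so rows that do not move let the fingers close. It gives the time, the measured TCP pose, the force, the opening and the grip force at its end, in the units of the state.
- manip.sense(): the state, without advancing time (a new reading comes with each control period).
- manip.snapshot(name): name is "scene" or "top" or "wrist"; returns the picture (400x640x3 uint8, blue, green, red); there is no depth.
- manip.camera_info(name): a dict with "K" (3x3 intrinsics, pixels), "camera_from_world" (4x4, takes a point from world to camera coordinates). Camera axes: x right, y down, z forward; pixel columns grow to the right and rows downward; lengths in m; the calibration is good to about 2 mm. A picture is of the moment at which its call begins: read the wrist's pose just before it. camera_info takes no time and is no camera call; for the wrist camera it gives the pose at the moment of the call.
- manip.sign_off(): hands the job in; it is judged then, once.
The state is a dict: "t": time; "q": joint angles; "qd": joint speeds; "tau": joint torques, N m; "tcp_pos": TCP position; "tool_rot": TCP orientation; "force": force on the tool from outside, world axes, zero at the start; "ft_torque": the same for the moment, N m; "finger_gap": opening from 0.0 (shut) to 1.0 (fully open); "gripper_force": force on a finger pad.
Only numpy, scipy, OpenCV 4.12 (cv2) and the standard library are available. Lean on these libraries where they do the work, as an engineer would, in place of code of your own. Each camera call takes 0.05 s, during which the arm holds its last target. There are 200 camera calls.

### The job

Two of the five chocolate nut bars in the wooden display tray have been snapped short. Post both broken ones through the sprung red flap of the steel scraps box, so that they drop inside and the flap shuts behind them, and lay the two whole spare bars from the grey slab in the two lanes this empties, one to a lane, flat and lined up like the others; set them down rather than dropping them. Leave the three whole bars in the tray and everything else on the counter where they are.

Things in the scene. Friction and masses are not known exactly. Their poses are not given: they have to be found in the camera images.
- display_tray: Fixed shallow wooden tray, 166 x 344 mm outside, rim 18 mm high, 8 thick, inner floor 8 mm above its underside. Origin: centre of its underside. y runs across five lanes at 60 mm pitch, x along the lanes, away from the robot. Ribs 3 mm wide and 3 high part the lanes. One bar lies along each lane, about 28 mm free on both sides of it.
- lane0 (a point): Middle of lane 0 of the display tray, on the tray's inner floor (y = -120 mm in the tray); a bar lies centred on it, within a few mm, along the tray's x axis.
- lane1 (a point): Middle of lane 1 of the display tray, on the tray's inner floor (y = -60 mm in the tray); a bar lies centred on it, within a few mm, along the tray's x axis.
- lane2 (a point): Middle of lane 2 of the display tray, on the tray's inner floor (y = 0 mm in the tray); a bar lies centred on it, within a few mm, along the tray's x axis.
- lane3 (a point): Middle of lane 3 of the display tray, on the tray's inner floor (y = 60 mm in the tray); a bar lies centred on it, within a few mm, along the tray's x axis.
- lane4 (a point): Middle of lane 4 of the display tray, on the tray's inner floor (y = 120 mm in the tray); a bar lies centred on it, within a few mm, along the tray's x axis.
- whole1: Whole dark chocolate nut bar in the display tray, 120 mm long, 32 wide, 30 high, about 140 g, loose, with pale nuts on top, in any of the lanes. To be left where it is. Origin: centre of its underside; x along its length, z up.
- whole2: Whole dark chocolate nut bar in the display tray, 120 mm long, 32 wide, 30 high, about 140 g, loose, with pale nuts on top, in any of the lanes. To be left where it is. Origin: centre of its underside; x along its length, z up.
- whole3: Whole dark chocolate nut bar in the display tray, 120 mm long, 32 wide, 30 high, about 140 g, loose, with pale nuts on top, in any of the lanes. To be left where it is. Origin: centre of its underside; x along its length, z up.
- broken1: Broken chocolate nut bar in the display tray, in any lane, 78 mm long, 32 wide, 30 high, about 90 g, loose. Its -x end is square; its +x end is a ragged slanting break with pale filling (bar 63 mm long on its -y side, 78 on its +y side). Origin: centre of its underside, at half of the 78 mm; x along it towards the break, roughly along the tray's +x; z up.
- broken2: Broken chocolate nut bar in the display tray, in any lane, 86 mm long, 32 wide, 30 high, about 90 g, loose. Its -x end is square; its +x end is a ragged slanting break with pale filling (bar 86 mm long on its -y side, 68 on its +y side). Origin: centre of its underside, at half of the 86 mm; x along it towards the break, roughly along the tray's +x; z up.
- slab: Fixed grey stone slab, 150 x 122 mm, 20 mm thick, lying on the counter. Origin: centre of its underside. Two whole spare bars lie on it side by side, 66 mm apart, along its x axis.
- spare1: Whole dark chocolate nut bar on the slab, 120 mm long, 32 wide, 30 high, about 140 g, loose: a spare for an emptied lane. Origin: centre of its underside; x along its length, z up.
- spare2: Whole dark chocolate nut bar on the slab, 120 mm long, 32 wide, 30 high, about 140 g, loose: a spare for an emptied lane. Origin: centre of its underside; x along its length, z up.
- scrap_box: Fixed steel box for broken bars, 190 mm wide (y), 192 high, clear cover on top. Origin: at its foot, below the flap's lower edge; x points through the flap into the box, z up. In front (x -120 to 0) a level sill 150 mm wide, top 140 mm up, side rims 6 mm high, leads to the red flap. Behind it (x 0 to 235) is the closed container; inside, it drops straight down from the flap's lower edge.
- sill (a point): Middle of the scraps box's loading sill, on its top, 60 mm in front of the flap.
- mouth (a point): Middle of the flap opening's lower edge, on the sill's top (x = 0 of the scraps box). The opening, 136 mm wide and 46 high, leans back: its red header stands at x 34 to 44 mm, top 52 mm above the sill like the cover, so upright fingers can follow a bar just past this edge. A bar pushed nose first along the sill until its tail passes this edge drops inside.
- flap (a joint): Opening of the sprung red flap of the scraps box in rad: 0 shut, 2.2 fully open. Hinged along its top edge (46 mm above the sill, 34 mm behind its lower edge), it swings inwards and up when a bar is pushed against it (about 0.5 N), pushes back on a bar let go part-way, and snaps shut behind a bar that has gone in.
- gift_box: Closed dark blue gift box, 104 x 139 x 60 mm, loose bystander. Origin: centre of its underside.
- jar: Glass jar of nuts with brass lid, diameter 84, height 111 mm, loose bystander. Origin: centre of its underside.
- bowl: White bowl, diameter 100, height 45 mm, loose bystander. Origin: centre of its underside.
- scoop: Steel nut scoop, blade 75 x 50 x 28 mm with an 80 mm handle towards its -x, loose bystander. Origin: under the middle of the blade.
- palette_knife: Spatula lying flat, 280 mm long, up to 20 high, wooden handle to its -x and steel blade 90 x 65 mm to its +x, loose bystander. Origin: at half its length, on its underside.
- price_holder: Small wooden price card holder with a blank card, 30 x 70 x 61 mm, loose bystander. Origin: centre of its underside.
Things that resemble listed ones, but are neither listed nor needed, are in the scene too. Leave any green or purple look-alike of the broken1 alone.

How it is judged:
By the outcome, as a careful person would: the job done as asked, in the order asked, and still so for the second after the job is handed in, with the robot touching nothing.
It also fails if it takes over 72 s, if anything falls off the work surface, if the arm or the gripper's body presses on something with over 40 N, if the wrist force passes 120 N, or if a joint passes its speed limit or range.

## Working session

There is one attempt and no reset: what is moved stays moved. The work goes in short steps, Python scripts to look and compute and a tool call to move; the robot and the scene stay as the last step left them, time stands still between calls to the robot, and variables do not carry over. Pictures are saved under pics/ and viewed, at most 12 in all, crops included, and the job is handed in when it is done.

Besides the shell and the picture viewer there is one more tool, called in YAML: its name, and indented under it one key for each argument. servo_tool: Moves the arm, as the interface text tells. Its arguments: {"type":"object","properties":{"rows":{"type":"array","items":{"type":"array","items":{"type":"array","items":{"type":"number"}}}},"squeeze":{"type":"number"}},"required":["rows"]}

```bash
mkdir -p pics; ls
python3 - <<'E'
from station import manip
import cv2,json
for n in("scene","top"):
    cv2.imwrite(f"pics/{n}0.png",manip.snapshot(n))
    c=manip.camera_info(n);print(n,c)
s=manip.sense();print(s)
E
```

```text
pics
scene {'K': array([[467.37752402,   0.        , 325.41121967],
       [  0.        , 467.37752402, 199.45198425],
       [  0.        ,   0.        ,   1.        ]]), 'camera_from_world': array([[-0.16686875,  0.98589508, -0.01287274,  0.06672297],
       [ 0.5522555 ,  0.08264101, -0.82956876, -0.18226247],
       [-0.81680395, -0.14553814, -0.55825618,  1.94314207],
       [ 0.        ,  0.        ,  0.        ,  1.        ]])}
top {'K': array([[486.28846777,   0.        , 320.24676955],
       [  0.        , 486.28846777, 202.93130261],
       [  0.        ,   0.        ,   1.        ]]), 'camera_from_world': array([[-0.02656713, -0.99963621,  0.0046523 ,  0.03389172],
       [-0.99864255,  0.02633157, -0.04494112,  0.50579298],
       [ 0.04480227, -0.00583994, -0.9989788 ,  1.41578671],
       [ 0.        ,  0.        ,  0.        ,  1.        ]])}
{'t': 0.1, 'q': array([-1.28549487e+00,  5.28391330e-01,  1.43375391e+00, -9.69718167e-06,
        1.18140967e+00, -1.78491602e-01]), 'qd': array([ 7.64300072e-05, -3.10827723e-04, -2.65794556e-03, -2.47719790e-03,
       -6.27376863e-04, -7.77994898e-05]), 'tau': array([-1.53722453e-04, -4.43303561e+01, -1.78586644e+01, -1.56990141e-04,
        3.90075831e-03, -7.08302494e-06]), 'tcp_pos': array([ 0.27944728, -0.5583779 ,  0.24942674]), 'tool_rot': array([ 9.73231386e-01,  2.29825384e-01, -5.68497719e-05, -9.79493055e-04]), 'force': array([-0.02784322, -0.1565602 ,  0.15023181]), 'ft_torque': array([-0.01722884,  0.01427387, -0.02749312]), 'gripper_force': 0.0, 'finger_gap': 1.0000981505847062}
```

View pics/top0.png

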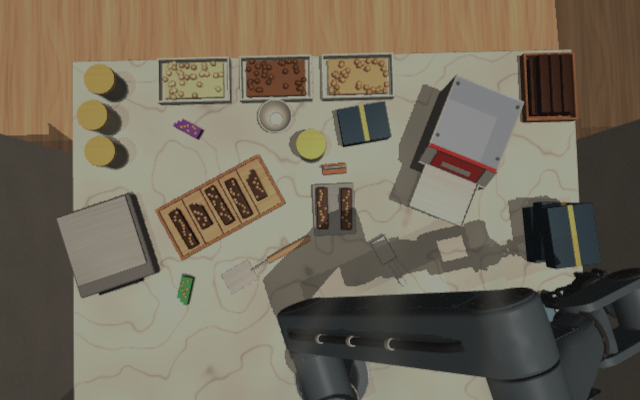

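View pics/scene0.png

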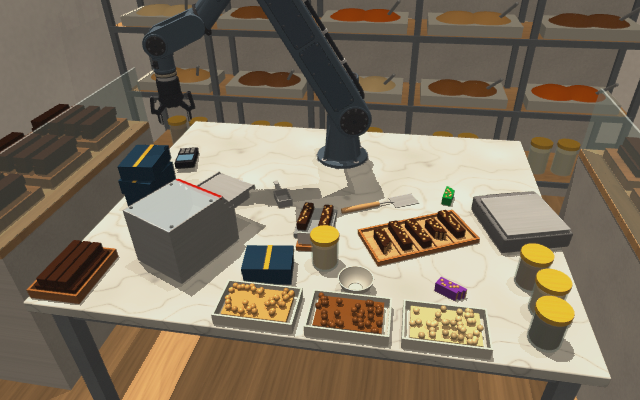

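Top view: tray centred near (221,206). Bars at (184,229), (202,216), (219,205), (238,198) and (257,185); the ones at (202,216) and (257,185) look short. The spares are at (322,208) and (346,208). The box has its sill near (445,190) and red flap near (458,165). The look-alikes are green at (186,289) and purple at (188,128). I'll confirm in an enlarged crop.

Run:
```python
import cv2,numpy as np
i=cv2.imread("pics/top0.png")
a=cv2.resize(i[145:265,150:290],None,fx=4,fy=4,interpolation=cv2.INTER_CUBIC) #560x480
b=cv2.resize(i[175:245,305:363],None,fx=4,fy=4,interpolation=cv2.INTER_CUBIC) #232x280
o=np.zeros((480,792+2,3),np.uint8);o[:,:560]=a;o[:280,562:794]=b
cv2.imwrite("pics/crop1.png",o)
cv2.imwrite("pics/crop2.png",cv2.resize(i[65:235,400:530],None,fx=3.5,fy=3.5,interpolation=cv2.INTER_CUBIC))
```

```text
(no output)
```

View pics/crop1.png

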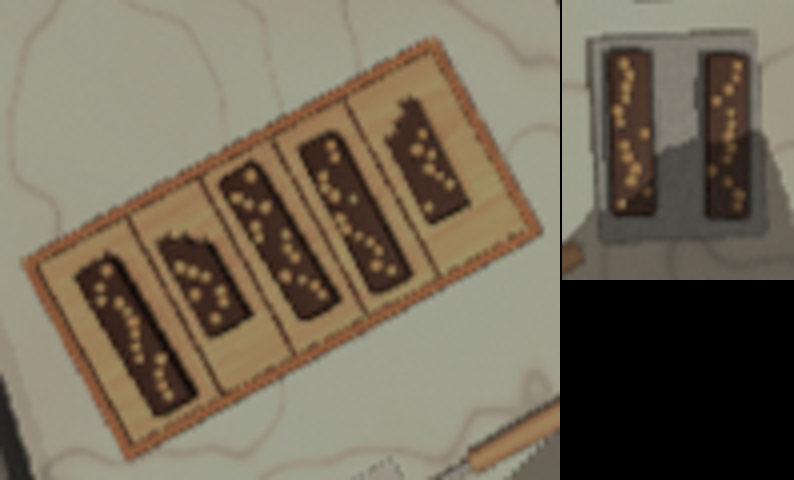

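View pics/crop2.png

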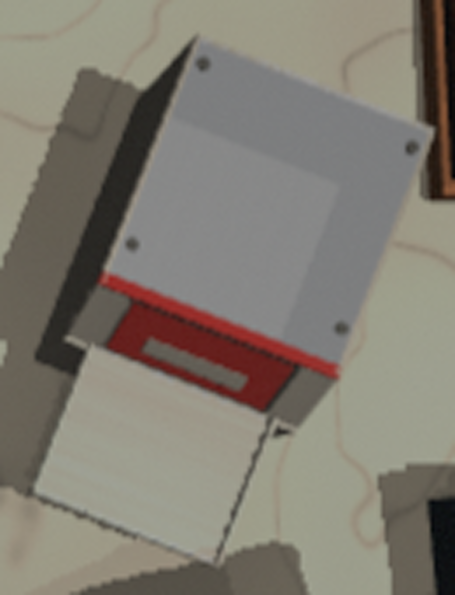

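The crop confirms it: lane 0 (crop 425,160) and lane 3 (crop 205,285) hold the short brown bars with ragged +x ends. Lane 0 is longer on its right (-y) side, so it is broken2; lane 3 is broken1. The other three are whole, and the green and purple look-alikes lie outside the tray. Next I'll fit poses.

```bash
cat > h.py <<'E'
import numpy as np
from station import manip
from scipy.spatial.transform import Rotation as R
def ray(c,uv,z):
    T=c["camera_from_world"];K=c["K"];Rm=T[:3,:3];o=-Rm.T@T[:3,3]
    d=Rm.T@np.linalg.solve(K,[uv[0],uv[1],1]);return o+d*(z-o[2])/d[2]
def fit(model,pts):  # 2D rigid
    m=np.array(model,float);p=np.array(pts)[:,:2];mc=m.mean(0);pc=p.mean(0)
    H=(m-mc).T@(p-pc);a=np.arctan2(H[0,1]-H[1,0],H[0,0]+H[1,1])
    r=np.array([[np.cos(a),-np.sin(a)],[np.sin(a),np.cos(a)]])
    t=pc-r@mc;return t,a,np.linalg.norm(p-(m@r.T+t),axis=1)*1000
def cur(): 
    s=manip.sense();return s,R.from_quat(s["tool_rot"])
E
python3 - <<'E'
from h import *
np.set_printoptions(precision=4,suppress=True)
c=manip.camera_info("top")
def g(pts,x0,y0,f,z): return [ray(c,(x0+(u+.5)/f-.5,y0+(v+.5)/f-.5),z) for u,v in pts]
def show(n,m,p):
    t,a,e=fit(m,p);print(n,t,np.degrees(a).round(2),"r",np.hypot(*t).round(3),"err mm",e.round(1));return t,a
rect=lambda L,W:[(L/2,W/2),(L/2,-W/2),(-L/2,-W/2),(-L/2,W/2)]
t,a=show("tray",rect(.166,.344),g([(22,262),(433,38),(543,232),(130,458)],150,145,4,.018))
r=np.array([[np.cos(a),-np.sin(a)],[np.sin(a),np.cos(a)]])
for i in range(5):print("lane",i,t+r@[0,(i-2)*.06])
p=g([(438,222),(468,205),(252,318),(212,337)],150,145,4,.038)
for q in p: print("broken tail corners in tray",(r.T@(q[:2]-t)).round(4))
for n,q in(("tip0",(408,98)),("tip0L",(390,138)),("tip3L",(163,242)),("tip3R",(212,243))):
    print(n,(r.T@(g([q],150,145,4,.038)[0][:2]-t)).round(4))
b=lambda pts:[(u-562,v) for u,v in pts]
show("spareL",rect(.12,.032),g(b([(609,50),(654,50),(655,215),(611,214)]),305,175,4,.05))
show("spareR",rect(.12,.032),g(b([(706,53),(749,53),(749,218),(706,217)]),305,175,4,.05))
show("slab",rect(.15,.122),g(b([(588,38),(756,31),(767,234),(602,242)]),305,175,4,.02))
show("boxtop",[(.235,.095),(.235,-.095),(.034,-.095),(.034,.095)],g([(200,37),(433,128),(338,375),(103,278)],400,65,3.5,.192))
show("sill",[(-.12,.075),(-.12,-.075)],g([(33,492),(216,563)],400,65,3.5,.143))
show("flaplow",[(0,.068),(0,-.068)],g([(107,347),(268,412)],400,65,3.5,.14))
for n,q,z in(("jar",(311,145),.111),("gift",(363,125),.06),("price",(334,169),.06),("knife",(265,262),.01),("bowl",(274,116),.04)):print(n,ray(c,q,z))
E
```

```text
tray [0.5039 0.3124] 27.43 r 0.593 err mm [1.2 3.  0.9 2.9]
lane 0 [0.5592 0.2059]
lane 1 [0.5315 0.2591]
lane 2 [0.5039 0.3124]
lane 3 [0.4762 0.3656]
lane 4 [0.4486 0.4189]
broken tail corners in tray [-0.0409 -0.1095]
broken tail corners in tray [-0.0406 -0.1343]
broken tail corners in tray [-0.0369  0.0403]
broken tail corners in tray [-0.035   0.0719]
tip0 [ 0.0482 -0.1335]
tip0L [ 0.0291 -0.1083]
tip3L [0.0421 0.0703]
tip3R [0.0244 0.0398]
spareL [0.4912 0.0155] -1.09 r 0.491 err mm [1.2 1.4 0.8 1.8]
spareR [ 0.4872 -0.0523] -1.69 r 0.49 err mm [1.5 1.4 1.2 1.7]
slab [ 0.4885 -0.0182] 1.58 r 0.489 err mm [0.9 1.4 0.6 1.7]
boxtop [ 0.5715 -0.3337] -23.59 r 0.662 err mm [4.1 3.1 2.3 3.7]
sill [ 0.5701 -0.3304] -22.78 r 0.659 err mm [0.5 0.5]
flaplow [ 0.5715 -0.3371] -23.63 r 0.663 err mm [1.7 1.7]
jar [0.6618 0.0422 0.111 ]
gift [ 0.7238 -0.1072  0.06  ]
price [ 0.5999 -0.0209  0.06  ]
knife [0.3382 0.1863 0.01  ]
bowl [0.7608 0.1479 0.04  ]
```

servo_tool:
  rows:
    - [[0, 0, -0.9, 0.0281, -0.0279, 0.0025, 0.2], [0, 0, 0, 0.0281, -0.0279, 0.0025, 0.2], [0, 0, 0, 0.0281, -0.0279, 0.0025, 0.2], [0, 0, 0, 0.0281, -0.0279, 0.0025, 0.2], [0, 0, 0, 0.0281, -0.0279, 0.0025, 0.2], [0, 0, 0, 0.0281, -0.0279, 0.0025, 0.2], [0, 0, 0, 0.0281, -0.0279, 0.0025, 0.2], [0, 0, 0, 0.0281, -0.0279, 0.0025, 0.2]]
  squeeze: 35

```text
t: 0.77
tcp_pos: [0.3767, -0.2554, 0.23]
tool_rot: [0.971, 0.237, -0.0, -0.0]
force: [0.8, -0.5, -1.4]
finger_gap: 0.598
gripper_force: 0.0
```

servo_tool:
  rows:
    - [[0, 0, 0, 0.0281, -0.0279, 0.0025, 0.2], [0, 0, 0, 0.0281, -0.0279, 0.0025, 0.2], [0, 0, 0, 0.0281, -0.0279, 0.0025, 0.2], [0, 0, 0, 0.0281, -0.0279, 0.0025, 0.2], [0, 0, 0, 0.0281, -0.0279, 0.0025, 0.2], [0, 0, 0, 0.0281, -0.0279, 0.0025, 0.2], [0, 0, 0, 0.0281, -0.0279, 0.0025, 0.2], [0, 0, 0, 0.0281, -0.0279, 0.0025, 0.2]]

```text
t: 1.43
tcp_pos: [0.4732, 0.0464, 0.2101]
tool_rot: [0.971, 0.237, -0.0, -0.0]
force: [0.6, -0.1, -0.3]
finger_gap: 0.603
gripper_force: 0.0
```

servo_tool:
  rows:
    - [[0, 0, 0, 0.0281, -0.0279, 0.0025, 0.2], [0, 0, 0, 0.0281, -0.0279, 0.0025, 0.2], [0, 0, 0, 0.0281, -0.0279, 0.0025, 0.2], [0, 0, 0, 0.0281, -0.0279, 0.0025, 0.2], [0, 0, 0, 0, 0, 0, 0.2]]

```text
t: 1.85
tcp_pos: [0.5232, 0.2013, 0.1999]
tool_rot: [0.971, 0.24, 0.002, -0.001]
force: [-0.4, -0.4, -1.3]
finger_gap: 0.6
gripper_force: 0.0
```

Run:
```python
from h import *
import cv2
s,r=cur();print(s["tcp_pos"],r.as_matrix()[:,0],s["finger_gap"],s["t"],s["q"])
c=manip.camera_info("wrist");im=manip.snapshot("wrist");np.savez("w1",**c);cv2.imwrite("pics/w1.png",im)
print(c)
```

```text
[0.52324755 0.20133846 0.19990256] [0.8846079  0.46631503 0.00437743] 0.5997354820238072 1.85 [0.16675409 0.5050702  1.6498155  0.00301102 0.98292575 1.25075702]
{'K': array([[285.83524401,   0.        , 318.28414515],
       [  0.        , 285.83524401, 202.64154389],
       [  0.        ,   0.        ,   1.        ]]), 'camera_from_world': array([[ 0.46621355, -0.88467085, -0.00155332, -0.06606433],
       [-0.85554553, -0.45131022,  0.25369455,  0.5187741 ],
       [-0.2251372 , -0.1169469 , -0.96728313,  0.47235393],
       [ 0.        ,  0.        ,  0.        ,  1.        ]])}
```

View pics/w1.png

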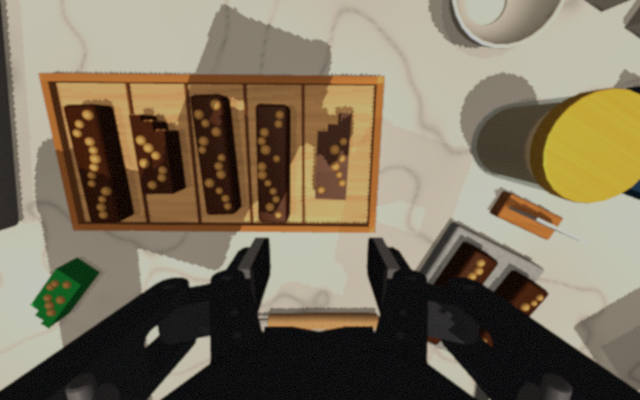

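The wrist view shows the tray rim corners at (41,75), (384,76), (376,231) and (75,231). broken2 is in lane 0 with its tail edge near (319-347,199) and its tip near (345,112). broken1 is in lane 3 near (157,155).

Run:
```python
from h import *
np.set_printoptions(precision=4,suppress=True)
c=dict(np.load("w1.npz"))
P=[ray(c,q,.018) for q in((41,75),(384,76),(376,231),(75,231))]
t,a,e=fit([(.083,.172),(.083,-.172),(-.083,-.172),(-.083,.172)],P)
print(t,np.degrees(a),e)
r=np.array([[np.cos(a),-np.sin(a)],[np.sin(a),np.cos(a)]])
for n,q in(("tailL",(318,198)),("tailR",(347,200)),("tip",(350,112)),("b1tailL",(148,194)),("b1tipL",(134,116)),("l1tailL",(258,222)),("l1tailR",(287,221)),("l2tL",(207,213)),("l2tR",(240,212)),("l4tL",(96,222)),("l4noseL",(66,107))):
    p=ray(c,q,.038)[:2];print(n,p,"tray",r.T@(p-t))
sc,rr=cur();print(sc["t"],sc["tcp_pos"])
# projected expected sanity
```

```text
[0.5032 0.31  ] 27.690428144134298 [1.5475 1.4755 1.2795 0.4521]
tailL [0.5184 0.1988] tray [-0.0383 -0.1055]
tailR [0.5305 0.1712] tray [-0.0403 -0.1356]
tip [0.6078 0.2112] tray [ 0.0467 -0.1361]
b1tailL [0.4403 0.3559] tray [-0.0344  0.0698]
b1tipL [0.5076 0.3934] tray [0.0427 0.0718]
l1tailL [0.4657 0.2427] tray [-0.0645 -0.0421]
l1tailR [0.481  0.2161] tray [-0.0634 -0.0728]
l2tL [0.4497 0.2942] tray [-0.0547  0.0109]
l2tR [0.4669 0.2641] tray [-0.0535 -0.0238]
l4tL [0.3856 0.3945] tray [-0.0649  0.1295]
l4noseL [0.4852 0.4536] tray [0.0508 0.1356]
1.9 [0.5218 0.1985 0.1997]
```

servo_tool:
  rows:
    - [[0, 0, 0, 0.0044, 0.0123, 0.035, 0.2], [0, 0, 0, 0, 0, 0.035, 0.2], [0, 0, 0, 0, 0, 0.035, 0.2], [0, 0, 0, 0, 0, 0.035, 0.2], [0, 0, 0, 0, 0, 0.018, 0.2], [0, 0, 0, 0, 0, 0.009, 0.2], [0, 0, 0, 0, 0, 0, 0.2], [0, 0, 0, 0, 0, 0, 0.2]]

```text
t: 2.57
tcp_pos: [0.5311, 0.1857, 0.0336]
tool_rot: [0.971, 0.237, -0.0, 0.0]
force: [0.5, -0.6, -0.3]
finger_gap: 0.6
gripper_force: 0.0
```

servo_tool:
  rows:
    - [[0, 0, 0, 0, 0, 0, -1], [0, 0, 0, 0, 0, 0, -1], [0, 0, 0, 0, 0, 0, -1], [0, 0, 0, 0, 0, 0, -1]]

```text
t: 2.9
tcp_pos: [0.532, 0.1864, 0.0352]
tool_rot: [0.971, 0.238, 0.002, 0.0]
force: [-0.4, -2.1, 6.8]
finger_gap: 0.367
gripper_force: 35.3
```

servo_tool:
  rows:
    - [[0, 0, 0, 0, 0, -0.015, -1], [0, 0, 0, 0, 0, -0.035, -1], [0, 0, 7, 0, 0, -0.04, -1], [0, 0, 7, 0, 0, -0.04, -1], [0, 0, 7, 0, 0, -0.04, -1], [0, 0, 7, 0, 0, 0, -1], [0, 0, 7, 0, 0, 0, -1], [0, 0, 7, 0, 0, 0, -1]]

```text
t: 3.57
tcp_pos: [0.5313, 0.1865, 0.2053]
tool_rot: [0.992, -0.129, 0.002, -0.0]
force: [-0.1, 0.0, -1.9]
finger_gap: 0.366
gripper_force: 35.0
```

servo_tool:
  rows:
    - [[0, 0, 7, 0, 0, 0, -1], [0, 0, 2, 0, 0, 0, -1], [0, 0, 0, 0.0107, 0.0385, 0, -1], [0, 0, 0, 0.0107, 0.0385, 0, -1], [0, 0, 0, 0.0107, 0.0385, 0, -1], [0, 0, 0, 0.0107, 0.0385, 0, -1], [0, 0, 0, 0.0107, 0.0385, 0, -1], [0, 0, 0, 0.0107, 0.0385, 0, -1]]

```text
t: 4.23
tcp_pos: [0.497, -0.0526, 0.2039]
tool_rot: [0.979, -0.204, 0.001, 0.0]
force: [1.0, -0.6, -0.5]
finger_gap: 0.365
gripper_force: 35.0
```

servo_tool:
  rows:
    - [[0, 0, 0, 0.0107, 0.0385, 0, -1], [0, 0, 0, 0.0107, 0.0385, 0, -1], [0, 0, 0, 0.0107, 0.0385, 0, -1], [0, 0, 0, 0.0107, 0.0385, 0, -1], [0, 0, 0, 0.0107, 0.0385, 0, -1], [0, 0, 0, 0.0107, 0.0385, 0, -1], [0, 0, 0, 0, 0, 0, -1], [0, 0, 0, 0, 0, 0, -1]]

```text
t: 4.9
tcp_pos: [0.4639, -0.2909, 0.2037]
tool_rot: [0.979, -0.206, 0.001, 0.0]
force: [0.2, 1.0, -0.3]
finger_gap: 0.363
gripper_force: 35.1
```

Run:
```python
from h import *
import cv2
s,r=cur();m=r.as_matrix();print(s["tcp_pos"],np.degrees(np.arctan2(m[1,0],m[0,0])),m[:,2],s["finger_gap"],s["gripper_force"],s["force"],s["t"])
c=manip.camera_info("wrist");im=manip.snapshot("wrist");np.savez("w2",**c);cv2.imwrite("pics/w2.png",im)
s,r=cur();m=r.as_matrix();print(s["tcp_pos"],np.degrees(np.arctan2(m[1,0],m[0,0])))
```

```text
[ 0.46387865 -0.29094923  0.20372063] -23.76421249565748 [ 0.00115758 -0.00107331 -0.99999875] 0.36302418912452533 35.13041853904724 [ 0.18556332  1.04935624 -0.34878075] 4.9
[ 0.46366057 -0.28885824  0.20344342] -23.64683007129242
```

View pics/w2.png

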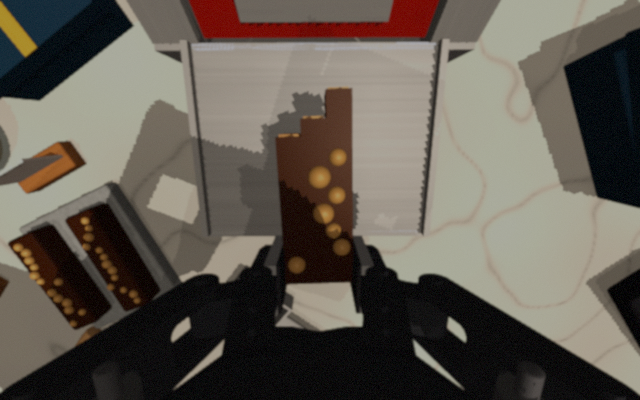

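The bar is held level and straight, tip at (340,88). The sill corners are near (190,42), (437,42), (422,235) and (208,235), with the flap's lower edge at row ~40.

Run:
```python
from h import *
np.set_printoptions(precision=4,suppress=True)
c=dict(np.load("w2.npz"))
for z in(.14,.146):
    P=[ray(c,q,z) for q in((187,42),(440,42),(424,236),(206,236))]
    t,a,e=fit([(0,.078),(0,-.078),(-.12,-.078),(-.12,.078)],P);print(z,t,np.degrees(a),e)
r=np.array([[np.cos(a),-np.sin(a)],[np.sin(a),np.cos(a)]])
s,_=cur();print("tcp in box",r.T@(s["tcp_pos"][:2]-t))
for q in((340,88),(288,281),(353,281)):print(r.T@(ray(c,q,.207)[:2]-t))
```

```text
0.14 [ 0.568 -0.334] -23.67686792141209 [3.1255 3.2902 1.9722 1.9442]
0.146 [ 0.5684 -0.3343] -23.67686792141209 [5.017  5.3489 3.4134 3.7541]
tcp in box [-0.1141 -0.0004]
[-0.0326 -0.0112]
[-0.1184  0.012 ]
[-0.1184 -0.0189]
```

servo_tool:
  rows:
    - [[0, 0, 0, 0, 0, 0.025, -1], [0, 0, 0, 0.004, 0, 0.009, -1], [0, 0, 0, 0.02, 0, 0, -1], [0, 0, 0, 0.02, 0, 0, -1], [0, 0, 0, 0.02, 0, 0, -1], [0, 0, 0, 0.02, 0, 0, -1], [0, 0, 0, 0.02, 0, 0, -1], [0, 0, 0, 0.012, 0, 0, -1]]

```text
t: 5.62
tcp_pos: [0.5724, -0.3331, 0.1688]
tool_rot: [0.979, -0.203, -0.001, -0.0]
force: [0.1, 0.6, -1.6]
finger_gap: 0.367
gripper_force: 35.0
```

servo_tool:
  rows:
    - [[0, 0, 0, 0.012, 0, 0, -1], [0, 0, 0, 0, 0, 0, -1], [0, 0, 0, 0, 0, 0, -1]]

```text
t: 5.87
tcp_pos: [0.5819, -0.3378, 0.1687]
tool_rot: [0.979, -0.203, -0.001, -0.0]
force: [0.2, -0.0, -1.7]
finger_gap: 0.363
gripper_force: 35.0
```

servo_tool:
  rows:
    - [[0, 0, 0, 0, 0, 0, 0.1], [0, 0, 0, 0, 0, 0, 0.1], [0, 0, 0, 0, 0, 0, 0.1], [0, 0, 0, 0, 0, 0, 0.1], [0, 0, 0, 0, 0, 0, 0.1], [0, 0, 0, 0, 0, 0, 0.1]]

```text
t: 6.37
tcp_pos: [0.5814, -0.3396, 0.1696]
tool_rot: [0.979, -0.204, 0.0, -0.0]
force: [-0.4, 1.7, 0.4]
finger_gap: 0.549
gripper_force: 0.2
```

Run:
```python
from h import *
import cv2
a=manip.snapshot("wrist");b=manip.snapshot("top")
o=np.zeros((400,800,3),np.uint8);o[:,:520]=a[:,60:580];o[:300,522:782]=cv2.resize(b[60:210,400:530],None,fx=2,fy=2)
cv2.imwrite("pics/w3.png",o)
```

```text
(no output)
```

View pics/w3.png

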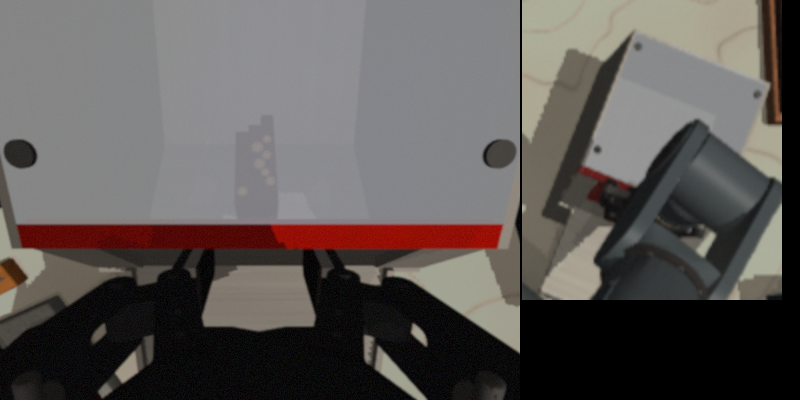

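broken2 has dropped: it shows through the clear cover at (255,165), much smaller than when held. Retreating and going to broken1.

servo_tool:
  rows:
    - [[0, 0, 0, -0.03, 0, 0, 0.1], [0, 0, 0, -0.04, 0, 0, 0.1], [0, 0, 0, -0.04, 0, 0, 0.1], [0, 0, -7, 0, 0, -0.01, 0.1], [0, 0, -7, 0, 0, -0.02, 0.1], [0, 0, -7, 0, 0, 0, 0.1], [0, 0, -7, 0, 0, 0, 0.1], [0, 0, -7, 0, 0, 0, 0.1]]

```text
t: 7.13
tcp_pos: [0.4811, -0.2962, 0.2002]
tool_rot: [0.995, 0.103, 0.001, 0.001]
force: [-0.8, -0.2, -0.6]
finger_gap: 0.548
gripper_force: 0.0
```

servo_tool:
  rows:
    - [[0, 0, -7, 0, 0, 0, 0.1], [0, 0, -7, 0, 0, 0, 0.1], [0, 0, -2, 0, 0, 0, 0.1], [0, 0, 0, 0.0173, -0.036, 0, 0.1], [0, 0, 0, 0.0173, -0.036, 0, 0.1], [0, 0, 0, 0.0173, -0.036, 0, 0.1], [0, 0, 0, 0.0173, -0.036, 0, 0.1], [0, 0, 0, 0.0173, -0.036, 0, 0.1]]

```text
t: 7.8
tcp_pos: [0.4745, -0.0949, 0.1996]
tool_rot: [0.972, 0.237, 0.0, 0.0]
force: [0.8, -0.0, -0.5]
finger_gap: 0.549
gripper_force: 0.0
```

servo_tool:
  rows:
    - [[0, 0, 0, 0.0173, -0.036, 0, 0.1], [0, 0, 0, 0.0173, -0.036, 0, 0.1], [0, 0, 0, 0.0173, -0.036, 0, 0.1], [0, 0, 0, 0.0173, -0.036, 0, 0.1], [0, 0, 0, 0.0173, -0.036, 0, 0.1], [0, 0, 0, 0.0173, -0.036, 0, 0.1], [0, 0, 0, 0.0173, -0.036, 0, 0.1], [0, 0, 0, 0.0173, -0.036, 0, 0.1]]

```text
t: 8.47
tcp_pos: [0.4645, 0.2253, 0.1997]
tool_rot: [0.971, 0.237, 0.001, 0.0]
force: [0.8, -0.3, 0.4]
finger_gap: 0.551
gripper_force: 0.0
```

servo_tool:
  rows:
    - [[0, 0, 0, 0.0173, -0.036, 0, 0.1], [0, 0, 0, 0.0173, -0.036, 0, 0.1], [0, 0, 0, 0.0173, -0.036, 0, 0.1], [0, 0, 0, 0, 0, 0, 0.1], [0, 0, 0, 0, 0, 0, 0.1]]

```text
t: 8.88
tcp_pos: [0.4604, 0.3451, 0.1994]
tool_rot: [0.971, 0.24, 0.001, -0.0]
force: [-0.1, -1.6, 1.0]
finger_gap: 0.553
gripper_force: 0.0
```

```bash
cat >> h.py <<'E'
def go(x,y,z,yaw):
    s,r=cur();m=r.as_matrix();yw=np.degrees(np.arctan2(m[1,0],m[0,0]))
    print("pos",s["tcp_pos"].round(4),"yaw",yw.round(2),"t",s["t"],"gap",round(s["finger_gap"],3),"turn",round(yw-yaw,2),"shift",(m.T@(np.array([x,y,z])-s["tcp_pos"])).round(4))
E
python3 - <<'E'
from h import *
go(.4511,.3476,.035,27.6)
import cv2;c=manip.camera_info("wrist");im=manip.snapshot("wrist");cv2.imwrite("pics/w4.png",im);np.savez("w4",**c)
go(.4511,.3476,.035,27.6)
E
```

```text
pos [0.4604 0.3451 0.1994] yaw 27.72 t 8.8833 gap 0.553 turn 0.12 shift [-0.0073 -0.0066  0.1643]
pos [0.4603 0.3435 0.1992] yaw 27.59 t 8.9333 gap 0.549 turn -0.01 shift [-0.0062 -0.008   0.1642]
```

View pics/w4.png

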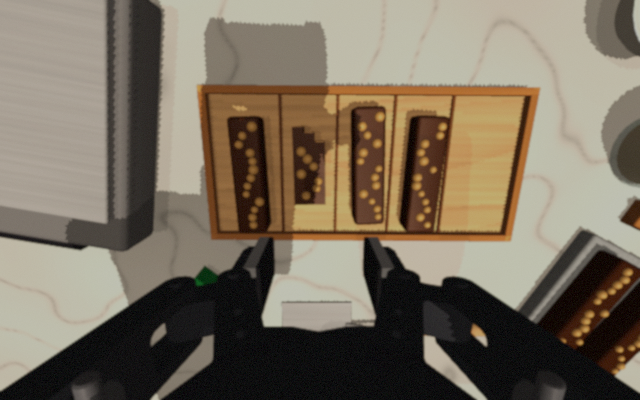

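broken1's tail edge is at (295-325,204). The tray corners are at (200,87), (537,89), (511,239) and (213,239), lane 0 is empty, and the other bars are undisturbed.

Run:
```python
from h import *
np.set_printoptions(precision=4,suppress=True)
c=dict(np.load("w4.npz"))
P=[ray(c,q,.018) for q in((200,87),(538,89),(511,239),(212,239))]
t,a,e=fit([(.083,.172),(.083,-.172),(-.083,-.172),(-.083,.172)],P)
print(t,np.degrees(a),e)
r=np.array([[np.cos(a),-np.sin(a)],[np.sin(a),np.cos(a)]])
for n,q in(("tailL",(295,204)),("tailR",(325,203)),("l2tL",(354,223)),("l2tR",(383,222)),("l2nL",(352,109)),("l2nR",(384,108)),("l1tR",(430,232)),("l1nR",(449,118)),("l4tL",(238,232)),("l4nL",(228,118))):
    p=ray(c,q,.038)[:2];print(n,p,"tray",r.T@(p-t))
g=(ray(c,(295,204),.038)+ray(c,(325,203),.038))[:2]/2+r@[.006,0]
go(g[0],g[1],.035,np.degrees(a))
```

```text
[0.5033 0.3102] 27.490667008849194 [3.3588 3.1205 2.7143 1.297 ]
tailL [0.4386 0.3603] tray [-0.0343  0.0743]
tailR [0.454  0.3332] tray [-0.0331  0.0432]
l2tL [0.449  0.2958] tray [-0.0549  0.0123]
l2tR [0.4642 0.2692] tray [-0.0536 -0.0182]
l2nL [0.5479 0.3541] tray [0.0598 0.0184]
l2nR [0.5629 0.3275] tray [ 0.0608 -0.0121]
l1tR [0.4778 0.2191] tray [-0.0647 -0.069 ]
l1nR [0.5841 0.2675] tray [ 0.0519 -0.0752]
l4tL [0.3827 0.4003] tray [-0.0654  0.1356]
l4nL [0.4853 0.4555] tray [0.0511 0.1373]
pos [0.4603 0.3435 0.1992] yaw 27.59 t 8.9333 gap 0.549 turn 0.1 shift [-0.0049 -0.0095  0.1642]
```

servo_tool:
  rows:
    - [[0, 0, 0, -0.005, -0.0092, 0.035, 0.1], [0, 0, 0, 0, 0, 0.035, 0.1], [0, 0, 0, 0, 0, 0.035, 0.1], [0, 0, 0, 0, 0, 0.035, 0.1], [0, 0, 0, 0, 0, 0.016, 0.1], [0, 0, 0, 0, 0, 0.008, 0.1], [0, 0, 0, 0, 0, 0, 0.1], [0, 0, 0, 0, 0, 0, 0.1]]

```text
t: 9.6
tcp_pos: [0.4528, 0.3481, 0.0358]
tool_rot: [0.972, 0.237, 0.0, 0.0]
force: [0.1, -0.5, -0.2]
finger_gap: 0.551
gripper_force: 0.0
```

servo_tool:
  rows:
    - [[0, 0, 0, 0, 0, 0, -1], [0, 0, 0, 0, 0, 0, -1], [0, 0, 0, 0, 0, 0, -1], [0, 0, 0, 0, 0, 0, -1]]

```text
t: 9.93
tcp_pos: [0.4532, 0.3492, 0.0372]
tool_rot: [0.971, 0.238, 0.002, -0.0]
force: [1.0, -1.5, 6.7]
finger_gap: 0.367
gripper_force: 35.2
```

Run:
```python
from h import *
go(.463,-.288,.21,-23.6)
```

```text
pos [0.4532 0.3492 0.0372] yaw 27.49 t 9.9333 gap 0.367 turn 51.09 shift [-0.2848  0.5699 -0.1736]
```

servo_tool:
  rows:
    - [[0, 0, 0, 0, 0, -0.015, -1], [0, 0, 0, 0, 0, -0.035, -1], [0, 0, 7, 0, 0, -0.04, -1], [0, 0, 7, 0, 0, -0.04, -1], [0, 0, 7, 0, 0, -0.04, -1], [0, 0, 7, 0, 0, 0, -1], [0, 0, 7, 0, 0, 0, -1], [0, 0, 7, 0, 0, 0, -1]]

```text
t: 10.6
tcp_pos: [0.4519, 0.3491, 0.2071]
tool_rot: [0.992, -0.129, 0.001, -0.001]
force: [-0.2, 0.0, -1.3]
finger_gap: 0.367
gripper_force: 34.9
```

servo_tool:
  rows:
    - [[0, 0, 7, 0, 0, 0, -1], [0, 0, 2, 0, 0, 0, -1], [0, 0, 0, 0.0165, 0.0362, 0, -1], [0, 0, 0, 0.0165, 0.0362, 0, -1], [0, 0, 0, 0.0165, 0.0362, 0, -1], [0, 0, 0, 0.0165, 0.0362, 0, -1], [0, 0, 0, 0.0165, 0.0362, 0, -1], [0, 0, 0, 0.0165, 0.0362, 0, -1]]

```text
t: 11.27
tcp_pos: [0.4554, 0.1088, 0.2057]
tool_rot: [0.979, -0.203, 0.0, -0.0]
force: [0.6, -0.6, -0.0]
finger_gap: 0.368
gripper_force: 35.0
```

servo_tool:
  rows:
    - [[0, 0, 0, 0.0165, 0.0362, 0, -1], [0, 0, 0, 0.0165, 0.0362, 0, -1], [0, 0, 0, 0.0165, 0.0362, 0, -1], [0, 0, 0, 0.0165, 0.0362, 0, -1], [0, 0, 0, 0.0165, 0.0362, 0, -1], [0, 0, 0, 0.0165, 0.0362, 0, -1], [0, 0, 0, 0.0165, 0.0362, 0, -1], [0, 0, 0, 0.0165, 0.0362, 0, -1]]

```text
t: 11.93
tcp_pos: [0.4609, -0.2097, 0.2057]
tool_rot: [0.979, -0.204, 0.0, -0.0]
force: [1.2, -0.9, -0.9]
finger_gap: 0.371
gripper_force: 35.0
```

servo_tool:
  rows:
    - [[0, 0, 0, 0.0165, 0.0362, 0, -1], [0, 0, 0, 0.0165, 0.0362, 0, -1], [0, 0, 0, 0, 0, 0, -1], [0, 0, 0, 0, 0, 0, -1]]

```text
t: 12.27
tcp_pos: [0.4627, -0.2898, 0.2055]
tool_rot: [0.979, -0.206, 0.001, 0.0]
force: [-0.6, 0.5, -2.0]
finger_gap: 0.369
gripper_force: 35.1
```

Run:
```python
from h import *
import cv2
cv2.imwrite("pics/w5.png",manip.snapshot("wrist"))
a=np.radians(-23.65);o=np.array([.568,-.334])+.0145*np.array([np.cos(a),np.sin(a)])
go(o[0],o[1],.173,-23.65)
```

```text
pos [ 0.4622 -0.2876  0.2052] yaw -23.62 t 12.3167 gap 0.367 turn 0.03 shift [1.301e-01 1.000e-04 3.200e-02]
```

servo_tool:
  rows:
    - [[0, 0, 0, 0, 0, 0.023, -1], [0, 0, 0, 0.006, 0, 0.009, -1], [0, 0, 0, 0.02, 0, 0, -1], [0, 0, 0, 0.02, 0, 0, -1], [0, 0, 0, 0.02, 0, 0, -1], [0, 0, 0, 0.02, 0, 0, -1], [0, 0, 0, 0.02, 0, 0, -1], [0, 0, 0, 0.012, 0, 0, -1]]

```text
t: 12.98
tcp_pos: [0.5725, -0.3329, 0.1727]
tool_rot: [0.979, -0.203, -0.001, -0.001]
force: [-0.6, 0.2, -1.1]
finger_gap: 0.37
gripper_force: 35.2
```

servo_tool:
  rows:
    - [[0, 0, 0, 0.012, 0, 0, -1], [0, 0, 0, 0, 0, 0, -1], [0, 0, 0, 0, 0, 0, -1]]

```text
t: 13.23
tcp_pos: [0.5821, -0.3376, 0.1726]
tool_rot: [0.979, -0.203, -0.001, -0.001]
force: [-0.3, -0.0, -2.4]
finger_gap: 0.363
gripper_force: 35.1
```

servo_tool:
  rows:
    - [[0, 0, 0, 0, 0, 0, 0.1], [0, 0, 0, 0, 0, 0, 0.1], [0, 0, 0, 0, 0, 0, 0.1], [0, 0, 0, 0, 0, 0, 0.1], [0, 0, 0, 0, 0, 0, 0.1], [0, 0, 0, 0, 0, 0, 0.1]]

```text
t: 13.73
tcp_pos: [0.5818, -0.3394, 0.1736]
tool_rot: [0.979, -0.204, 0.0, -0.0]
force: [-0.3, -0.0, 0.1]
finger_gap: 0.548
gripper_force: 0.2
```

Run:
```python
from h import *
import cv2
a=manip.snapshot("wrist")
o=np.zeros((400,800,3),np.uint8);o[:,:520]=a[:,60:580]
o[:250,522:800]=cv2.resize(cv2.imread("pics/w5.png")[0:300,150:484],(278,250))
cv2.imwrite("pics/w6.png",o)
s,_=cur();print(s["tcp_pos"],s["force"])
```

```text
[ 0.58189853 -0.33948702  0.1735386 ] [-0.20339738 -0.09720672  0.51373734]
```

View pics/w6.png

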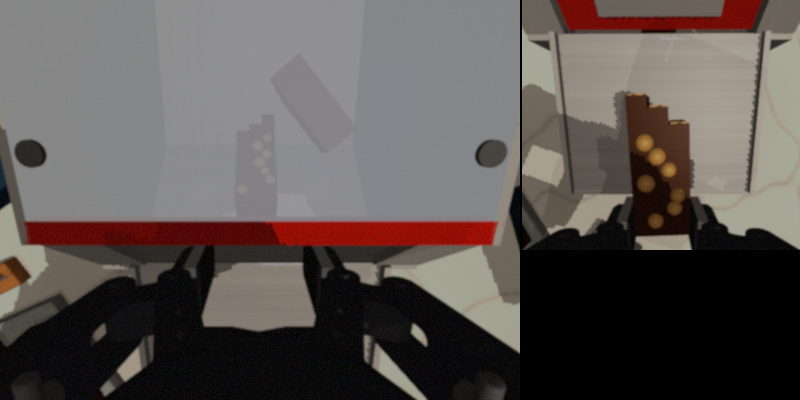

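Both broken bars lie inside the box, seen through the cover at (255,165) and (312,103). Now the spares: retreat and hover in front of the slab.

servo_tool:
  rows:
    - [[0, 0, 0, -0.03, 0, 0, 0.1], [0, 0, 0, -0.04, 0, 0, 0.1], [0, 0, 0, -0.04, 0, 0, 0.1], [0, 0, -6, 0, 0, -0.01, 0.1], [0, 0, -6, 0, 0, -0.02, 0.1], [0, 0, -6, 0, 0, 0, 0.1], [0, 0, -5.5, 0, 0, 0, 0.1], [0, 0, 0, -0.0073, -0.0396, 0, 0.1]]

```text
t: 14.45
tcp_pos: [0.4774, -0.2633, 0.2049]
tool_rot: [1.0, -0.001, 0.004, 0.005]
force: [1.6, -0.3, 0.2]
finger_gap: 0.545
gripper_force: 0.0
```

servo_tool:
  rows:
    - [[0, 0, 0, -0.0073, -0.0396, 0, 0.1], [0, 0, 0, -0.0073, -0.0396, 0, 0.1], [0, 0, 0, -0.0073, -0.0396, 0, 0.1], [0, 0, 0, -0.0073, -0.0396, 0, 0.1], [0, 0, 0, -0.0073, -0.0396, 0, 0.1], [0, 0, 0, -0.0073, -0.0396, 0, 0.1], [0, 0, 0, 0, 0, 0, 0.1], [0, 0, 0, 0, 0, 0, 0.1]]

```text
t: 15.12
tcp_pos: [0.4297, -0.0165, 0.2037]
tool_rot: [1.0, 0.002, 0.0, 0.0]
force: [0.6, 0.2, 0.8]
finger_gap: 0.55
gripper_force: 0.0
```

Run:
```python
from h import *
import cv2
np.set_printoptions(precision=4,suppress=True)
manip.snapshot("top")
c=manip.camera_info("wrist");im=manip.snapshot("wrist");cv2.imwrite("pics/w7.png",im);np.savez("w7",**c)
# rectify to plane z=.05, 2px/mm, x .40-.60 up, y .10..-.14
w=[(.60,.10),(.60,-.14),(.40,-.14),(.40,.10)]
K=c["K"];T=c["camera_from_world"]
def pr(x,y,z=.05):
    q=K@(T@[x,y,z,1])[:3];return q[:2]/q[2]
H=cv2.getPerspectiveTransform(np.float32([pr(*p) for p in w]),np.float32([(0,0),(480,0),(480,400),(0,400)]))
o=cv2.warpPerspective(im,H,(480,400));cv2.imwrite("pics/rect7.png",o)
go(.4912,.0155,.08,0)
cv2.imwrite("pics/v8.png",np.hstack([im[:,120:520],cv2.copyMakeBorder(o[:,80:480],0,0,0,0,0)]))
```

```text
pos [ 0.4313 -0.019   0.2037] yaw -0.01 t 15.2167 gap 0.548 turn -0.01 shift [ 0.0596 -0.0346  0.1238]
```

View pics/v8.png

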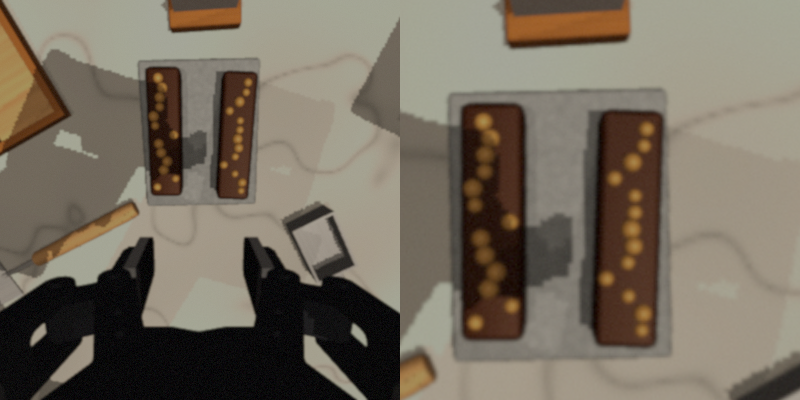

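Rectified view (2 px/mm): left spare spans u 462-524, v 104-338 (117 x 31 mm); right spare is centred at (629,228) with about -1.6° yaw. Their spacing of 68 mm fits. Picking the left one first.

servo_tool:
  rows:
    - [[0, 0, 0, 0.0295, -0.0165, 0.02, 0.1], [0, 0, 0, 0.0292, -0.0165, 0.02, 0.1], [0, 0, 0, 0, 0, 0.035, 0.1], [0, 0, 0, 0, 0, 0.035, 0.1], [0, 0, 0, 0, 0, 0.03, 0.1], [0, 0, 0, 0, 0, 0.0175, 0.1], [0, 0, 0, 0, 0, 0, 0.1], [0, 0, 0, 0, 0, 0, 0.1]]

```text
t: 15.88
tcp_pos: [0.4893, 0.0131, 0.0449]
tool_rot: [1.0, -0.002, -0.001, -0.0]
force: [-0.5, 0.1, 0.6]
finger_gap: 0.55
gripper_force: 0.0
```

servo_tool:
  rows:
    - [[0, 0, 0, 0, 0, 0, -1], [0, 0, 0, 0, 0, 0, -1], [0, 0, 0, 0, 0, 0, -1], [0, 0, 0, 0, 0, 0, -1], [0, 0, 0, 0, 0, -0.01, -1], [0, 0, 0, 0, 0, -0.03, -1], [0, 0, 0, 0, 0, -0.04, -1], [0, 0, 0, 0, 0, -0.04, -1]]

```text
t: 16.55
tcp_pos: [0.4878, 0.0149, 0.1673]
tool_rot: [1.0, -0.0, -0.001, -0.0]
force: [1.3, -0.3, -0.5]
finger_gap: 0.372
gripper_force: 35.2
```

Run:
```python
from h import *
a=np.radians(27.6);r=np.array([[np.cos(a),-np.sin(a)],[np.sin(a),np.cos(a)]]);t=np.array([.5034,.3107])
for i in(0,3):
    p=t+r@[0,(i-2)*.06];print(i,p);go(p[0],p[1],.1,27.6)
    s,_=cur();print("shift in yaw 27.6:",(r.T@(p-s["tcp_pos"][:2]))*[1,-1])
```

```text
0 [0.55899552 0.20435557]
pos [0.4878 0.0149 0.1673] yaw -0.01 t 16.55 gap 0.372 turn -27.61 shift [ 0.0713 -0.1894  0.0673]
shift in yaw 27.6: [ 0.15086392 -0.13486511]
3 [0.47560224 0.36387221]
pos [0.4878 0.0149 0.1673] yaw -0.01 t 16.55 gap 0.372 turn -27.61 shift [-0.0121 -0.3489  0.0675]
shift in yaw 27.6: [ 0.15086392 -0.31486511]
```

servo_tool:
  rows:
    - [[0, 0, -6.9, 0, 0, -0.01, -1], [0, 0, -6.9, 0, 0, -0.01, -1], [0, 0, -6.9, 0, 0, 0, -1], [0, 0, -6.9, 0, 0, 0, -1], [0, 0, 0, 0.0252, -0.0225, 0, -1], [0, 0, 0, 0.0252, -0.0225, 0, -1], [0, 0, 0, 0.0252, -0.0225, 0, -1], [0, 0, 0, 0.0252, -0.0225, 0, -1]]

```text
t: 17.22
tcp_pos: [0.5365, 0.1424, 0.187]
tool_rot: [0.971, 0.238, 0.0, 0.0]
force: [0.3, -0.5, -1.5]
finger_gap: 0.364
gripper_force: 35.3
```

servo_tool:
  rows:
    - [[0, 0, 0, 0.0252, -0.0225, 0, -1], [0, 0, 0, 0.0252, -0.0225, 0, -1], [0, 0, 0, 0, 0, 0.035, -1], [0, 0, 0, 0, 0, 0.03, -1], [0, 0, 0, 0, 0, 0, -1], [0, 0, 0, 0, 0, 0, -1], [0, 0, 0, 0, 0, 0, -1]]

```text
t: 17.8
tcp_pos: [0.561, 0.2042, 0.1224]
tool_rot: [0.971, 0.238, 0.001, 0.0]
force: [0.3, 0.1, -1.7]
finger_gap: 0.369
gripper_force: 35.2
```

Run:
```python
from h import *
go(.559,.2044,.036,27.6);manip.snapshot("top");go(.559,.2044,.036,27.6)
```

```text
pos [0.561  0.2042 0.1224] yaw 27.56 t 17.8 gap 0.369 turn -0.04 shift [-0.0019 -0.0011  0.0864]
pos [0.5616 0.2042 0.123 ] yaw 27.54 t 17.85 gap 0.365 turn -0.06 shift [-0.0025 -0.0015  0.087 ]
```

servo_tool:
  rows:
    - [[0, 0, 0, -0.002, -0.001, 0.03, -1], [0, 0, 0, 0, 0, 0.03, -1], [0, 0, 0, 0, 0, 0.015, -1], [0, 0, 0, 0, 0, 0.008, -1], [0, 0, 0, 0, 0, 0.002, -1], [0, 0, 0, 0, 0, 0, -1], [0, 0, 0, 0, 0, 0, -1]]

```text
t: 18.43
tcp_pos: [0.5596, 0.2044, 0.0375]
tool_rot: [0.971, 0.238, 0.002, 0.0]
force: [0.1, 0.0, -2.0]
finger_gap: 0.363
gripper_force: 35.3
```

servo_tool:
  rows:
    - [[0, 0, 0, 0, 0, 0.001, -1], [0, 0, 0, 0, 0, 0, -1]]

```text
t: 18.6
tcp_pos: [0.5591, 0.2044, 0.036]
tool_rot: [0.971, 0.238, 0.001, 0.0]
force: [0.6, -0.2, -1.1]
finger_gap: 0.364
gripper_force: 35.3
```

servo_tool:
  rows:
    - [[0, 0, 0, 0, 0, 0.001, -1], [0, 0, 0, 0, 0, 0, -1]]

```text
t: 18.77
tcp_pos: [0.5589, 0.2044, 0.035]
tool_rot: [0.971, 0.238, 0.001, 0.0]
force: [0.2, 0.7, 4.6]
finger_gap: 0.364
gripper_force: 36.0
```

servo_tool:
  rows:
    - [[0, 0, 0, 0, 0, 0, 0.1], [0, 0, 0, 0, 0, 0, 0.1], [0, 0, 0, 0, 0, 0, 0.1], [0, 0, 0, 0, 0, -0.015, 0.1], [0, 0, 0, 0, 0, -0.03, 0.1], [0, 0, 0, 0, 0, -0.04, 0.1], [0, 0, 7, 0, 0, -0.04, 0.1], [0, 0, 7, 0, 0, -0.035, 0.1]]

```text
t: 19.43
tcp_pos: [0.5582, 0.2043, 0.1957]
tool_rot: [0.993, 0.115, 0.0, -0.0]
force: [1.2, 0.2, -0.0]
finger_gap: 0.55
gripper_force: 0.0
```

servo_tool:
  rows:
    - [[0, 0, 7, 0, 0, 0, 0.1], [0, 0, 7, -0.0, 0, 0, 0.1], [0, 0, 1.2, 0, 0, 0, 0.1], [0, 0, 0, -0.0093, 0.0371, 0, 0.1], [0, 0, 0, -0.0093, 0.0371, 0, 0.1], [0, 0, 0, -0.0093, 0.0371, 0, 0.1], [0, 0, 0, -0.0093, 0.0371, 0, 0.1], [0, 0, 0, -0.0093, 0.0371, 0, 0.1]]

```text
t: 20.1
tcp_pos: [0.5052, 0.019, 0.1931]
tool_rot: [1.0, -0.012, -0.001, -0.0]
force: [1.4, -1.0, -0.2]
finger_gap: 0.549
gripper_force: 0.0
```

servo_tool:
  rows:
    - [[0, 0, 0, -0.0093, 0.0371, 0, 0.1], [0, 0, 0, -0.0093, 0.0371, 0, 0.1], [0, 0, 0, 0, 0, 0.03, 0.1], [0, 0, 0, 0, 0, 0, 0.1], [0, 0, 0, 0, 0, 0, 0.1]]

```text
t: 20.52
tcp_pos: [0.4842, -0.0533, 0.1625]
tool_rot: [1.0, -0.014, -0.003, -0.001]
force: [-0.2, 0.6, 0.6]
finger_gap: 0.551
gripper_force: 0.0
```

Run:
```python
from h import *
go(.4865,-.0535,.046,-1.6);manip.snapshot("top");go(.4865,-.0535,.046,-1.6)
```

```text
pos [ 0.4842 -0.0533  0.1625] yaw -1.62 t 20.5167 gap 0.551 turn -0.02 shift [0.0029 0.0004 0.1165]
pos [ 0.4851 -0.0528  0.1633] yaw -1.55 t 20.5667 gap 0.553 turn 0.05 shift [0.0017 0.0008 0.1173]
```

servo_tool:
  rows:
    - [[0, 0, 0, 0.0017, 0.0006, 0.035, 0.1], [0, 0, 0, 0, 0, 0.035, 0.1], [0, 0, 0, 0, 0, 0.03, 0.1], [0, 0, 0, 0, 0, 0.017, 0.1], [0, 0, 0, 0, 0, 0, 0.1], [0, 0, 0, 0, 0, 0, 0.1]]

```text
t: 21.07
tcp_pos: [0.4878, -0.0529, 0.0469]
tool_rot: [1.0, -0.013, -0.0, -0.0]
force: [-0.1, 0.5, 0.1]
finger_gap: 0.551
gripper_force: 0.0
```

servo_tool:
  rows:
    - [[0, 0, 0, 0, 0, 0, -1], [0, 0, 0, 0, 0, 0, -1], [0, 0, 0, 0, 0, 0, -1], [0, 0, 0, 0, 0, 0, -1], [0, 0, 0, 0, 0, -0.01, -1], [0, 0, 0, 0, 0, -0.03, -1], [0, 0, 0, 0, 0, -0.04, -1], [0, 0, 0, 0, 0, -0.04, -1]]

```text
t: 21.73
tcp_pos: [0.4861, -0.0539, 0.168]
tool_rot: [1.0, -0.014, -0.002, -0.0]
force: [1.0, -1.2, -2.5]
finger_gap: 0.368
gripper_force: 35.8
```

Run:
```python
from h import *
a=np.radians(27.6);r=np.array([[np.cos(a),-np.sin(a)],[np.sin(a),np.cos(a)]]);p=np.array([.4756,.3639])
go(p[0],p[1],.1,27.6)
s,_=cur();print((r.T@(p-s["tcp_pos"][:2]))*[1,-1])
```

```text
pos [ 0.4861 -0.0539  0.168 ] yaw -1.64 t 21.7333 gap 0.368 turn -29.24 shift [-0.0223 -0.4172  0.0685]
[ 0.18422606 -0.37510504]
```

servo_tool:
  rows:
    - [[0, 0, -7, 0, 0, -0.01, -1], [0, 0, -7, 0, 0, -0.01, -1], [0, 0, -7, 0, 0, 0, -1], [0, 0, -7, 0, 0, 0, -1], [0, 0, -1.2, 0, 0, 0, -1], [0, 0, 0, 0.0168, -0.0341, 0, -1], [0, 0, 0, 0.0168, -0.0341, 0, -1], [0, 0, 0, 0.0168, -0.0341, 0, -1]]

```text
t: 22.4
tcp_pos: [0.4843, 0.0604, 0.187]
tool_rot: [0.972, 0.236, -0.0, -0.0]
force: [1.0, -0.1, -1.5]
finger_gap: 0.367
gripper_force: 35.9
```

servo_tool:
  rows:
    - [[0, 0, 0, 0.0168, -0.0341, 0, -1], [0, 0, 0, 0.0168, -0.0341, 0, -1], [0, 0, 0, 0.0168, -0.0341, 0, -1], [0, 0, 0, 0.0168, -0.0341, 0, -1], [0, 0, 0, 0.0168, -0.0341, 0, -1], [0, 0, 0, 0.0168, -0.0341, 0, -1], [0, 0, 0, 0.0168, -0.0341, 0, -1], [0, 0, 0, 0.0168, -0.0341, 0, -1]]

```text
t: 23.07
tcp_pos: [0.4767, 0.3655, 0.1869]
tool_rot: [0.971, 0.237, -0.0, 0.0]
force: [0.5, -0.1, -1.6]
finger_gap: 0.367
gripper_force: 35.9
```

servo_tool:
  rows:
    - [[0, 0, 0, 0, 0, 0.035, -1], [0, 0, 0, 0, 0, 0.03, -1], [0, 0, 0, 0, 0, 0, -1], [0, 0, 0, 0, 0, 0, -1], [0, 0, 0, 0, 0, 0, -1]]

```text
t: 23.48
tcp_pos: [0.4783, 0.3638, 0.1229]
tool_rot: [0.971, 0.238, 0.001, -0.0]
force: [1.3, -0.0, -1.4]
finger_gap: 0.368
gripper_force: 35.8
```

Run:
```python
from h import *
go(.4756,.3639,.0375,27.6);manip.snapshot("top");go(.4756,.3639,.0375,27.6)
```

```text
pos [0.4783 0.3638 0.1229] yaw 27.48 t 23.4833 gap 0.368 turn -0.12 shift [-0.0024 -0.0013  0.0854]
pos [0.4789 0.3639 0.1236] yaw 27.48 t 23.5333 gap 0.372 turn -0.12 shift [-0.0032 -0.0015  0.0861]
```

servo_tool:
  rows:
    - [[0, 0, 0, -0.0025, -0.001, 0.03, -1], [0, 0, 0, 0, 0, 0.03, -1], [0, 0, 0, 0, 0, 0.015, -1], [0, 0, 0, 0, 0, 0.008, -1], [0, 0, 0, 0, 0, 0.002, -1], [0, 0, 0, 0, 0, 0, -1], [0, 0, 0, 0, 0, 0, -1]]

```text
t: 24.12
tcp_pos: [0.4763, 0.3641, 0.0385]
tool_rot: [0.971, 0.238, 0.002, -0.0]
force: [-0.7, 0.3, -2.6]
finger_gap: 0.363
gripper_force: 35.8
```

servo_tool:
  rows:
    - [[0, 0, 0, 0, 0, 0.001, -1], [0, 0, 0, 0, 0, 0, -1]]

```text
t: 24.28
tcp_pos: [0.4757, 0.364, 0.037]
tool_rot: [0.971, 0.238, 0.001, -0.0]
force: [0.8, 1.0, -1.2]
finger_gap: 0.366
gripper_force: 35.8
```

servo_tool:
  rows:
    - [[0, 0, 0, 0, 0, 0.001, -1], [0, 0, 0, 0, 0, 0, -1]]

```text
t: 24.45
tcp_pos: [0.4756, 0.364, 0.0365]
tool_rot: [0.971, 0.238, 0.001, -0.0]
force: [-0.7, -0.4, 5.3]
finger_gap: 0.362
gripper_force: 36.7
```

servo_tool:
  rows:
    - [[0, 0, 0, 0, 0, 0, 0.1], [0, 0, 0, 0, 0, 0, 0.1], [0, 0, 0, 0, 0, 0, 0.1], [0, 0, 0, 0, 0, -0.015, 0.1], [0, 0, 0, 0, 0, -0.03, 0.1], [0, 0, 0, 0, 0, -0.04, 0.1], [0, 0, 0, 0, 0, -0.04, 0.1], [0, 0, 0, 0, 0, -0.04, 0.1]]

```text
t: 25.12
tcp_pos: [0.4744, 0.3634, 0.2011]
tool_rot: [0.971, 0.238, -0.001, 0.0]
force: [0.6, -0.3, -0.2]
finger_gap: 0.548
gripper_force: 0.0
```

servo_tool:
  rows:
    - [[0, 0, 0, -0.0214, 0.0339, 0, 0.1], [0, 0, 0, -0.0214, 0.0339, 0, 0.1], [0, 0, 0, -0.0214, 0.0339, 0, 0.1], [0, 0, 0, -0.0214, 0.0339, 0, 0.1], [0, 0, 0, -0.0214, 0.0339, 0, 0.1], [0, 0, 0, -0.0214, 0.0339, 0, 0.1], [0, 0, 0, -0.0214, 0.0339, 0, 0.1], [0, 0, 0, -0.0214, 0.0339, 0, 0.1]]

```text
t: 25.78
tcp_pos: [0.4482, 0.0424, 0.1999]
tool_rot: [0.971, 0.239, 0.0, 0.0]
force: [0.6, -0.5, -0.8]
finger_gap: 0.552
gripper_force: 0.0
```

Run:
```python
from h import *
import cv2
im=manip.snapshot("top");b=cv2.imread("pics/top0.png")
o=np.zeros((600,800,3),np.uint8)
o[:360,:420]=cv2.resize(im[145:265,150:290],None,fx=3,fy=3,interpolation=cv2.INTER_CUBIC)
o[:357,425:698]=cv2.resize(im[70:240,400:530],None,fx=2.1,fy=2.1,interpolation=cv2.INTER_CUBIC)
o[362:600,:380]=cv2.resize(im,(380,238));o[362:600,400:780]=cv2.resize(manip.snapshot("scene"),(380,238))
cv2.imwrite("pics/end.png",o)
```

```text
(no output)
```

View pics/end.png

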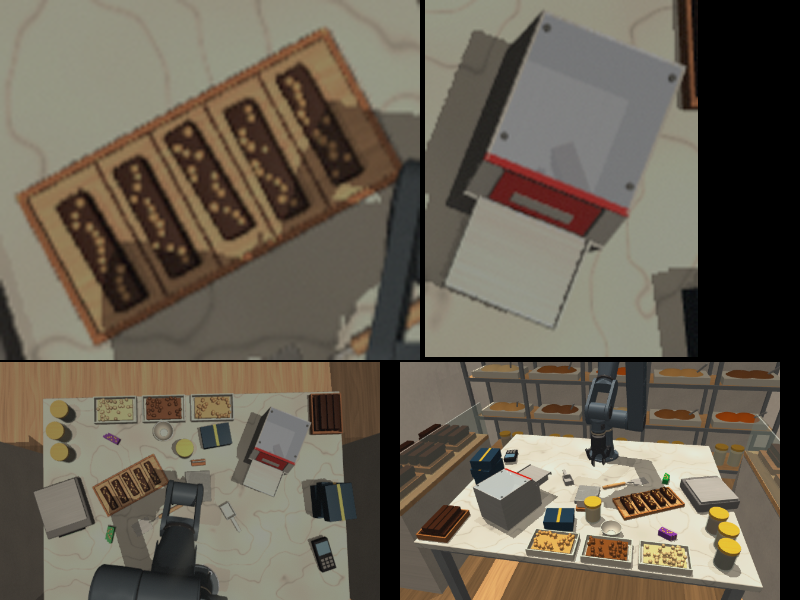

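The final view shows all five lanes holding a whole bar, centred and aligned. The flap is shut (520,205 in the composite), the sill and slab are empty, and the other items are undisturbed.

```bash
python3 -c "
from station import manip
print(manip.sign_off())"
```

```text
the job is handed in; nothing more can be done
None
```

The job is handed in: both broken bars are in the scraps box with the flap shut, and the two spares lie flat and lined up in lanes 0 and 3. The three whole bars and everything else look unmoved in the last picture, and the arm took about 26 s.

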